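# Light a seedling at the marked dose

### The arm

A 7-joint arm with a two-finger parallel gripper is mounted at the origin on the work surface. World frame = base frame: x ahead of the robot, y to its left, z up, the work surface at z = 0. Lengths are in m, angles in rad, forces in N, time in s.
With the tool pointing down it reaches from about 0.425 to 0.875 m from the base axis. Payload 8.4 kg.
Tool frame: the origin (TCP) lies between the finger pads; the fingertips stand arm.tip_reach ahead of it and the grasp point (between the pads) lies 11 mm behind it (arm.tip_reach is the distance from the TCP to the fingertips, in m); y points along the fingers, x is the direction in which the jaws open and shut, and the axes are right-handed (so a half turn about y gives the same grasp; the last joint's range is limited). The gripper opens to 85 mm and grips with 20 to 120 N. Pads are 22 mm wide; open, the fingers measure 114 mm over their backs; the gripper's body (76 mm by 85 mm) begins 54 mm behind the grasp point. The pads swing forward as they close: fully open they stand 13 mm farther back than shut.
Start: joints at [1.244, 0.333, 0.04, 1.465, -0.013, 1.343, -0.059], TCP at [0.147, -0.633, 0.239] pointing down, gripper open.
Joint ranges: [-2.58, 2.58], [-0.38, 2.09], [-1.3, 1.39], [0.25, 2.4], [-1.5, 4.64], [0.08, 2.09], [-2.65, 2.65]. Speed limits (rad/s): [2.22, 2.22, 2.79, 2.79, 3.14, 3.14, 3.14].

### API

Orientations are given as a unit quaternion [w, x, y, z].
In Python, from plant import arm gives the robot as it stands.
- The arm moves only by the tool servo_tool, never from a script. Its argument "moves" is text: rows parted by semicolons, each of 7 numbers parted by spaces: the turn, a rotation vector about the world's x, y, z in units of 6 degrees (1.0 is 6 degrees), then the shift along the world's x, y, z in units of 30 mm (1.0 is 30 mm), then the finger opening in mm, from 0 to 85.4. In form: wx wy wz dx dy dz grip; .... A call has 1 to 12 rows; each row shifts and turns the commanded pose from where the row before left it; what a row does not reach is not made up. A row lasts 1/8 s, in which the tool goes at most 62.5 mm and 10.7 degrees, less where a joint would pass 70% of its speed; a pose out of reach is approached as far as the arm can. A call is refused whole if a number of a shift passes 1 or a number of a turn 1, either way. A call with a gripper value outside its range is refused whole. The fingers move at their own pace and stop on an object; "newtons" is the grip in N (left out, the last holds). Time passes only in rows, so rows that do not move let the fingers close. It gives the time, the measured TCP pose, the force and the opening at its end, in the units of the state.
- arm.get_state(): the state, without advancing time (a new reading comes with each control period).
- arm.camera(name): name is "side" or "top"; returns the picture (384x512x3 uint8, red, green, blue); there is no depth.
- arm.camera_model(name): a dict with "fx", "fy", "cx", "cy" (pixels), "origin" and "attitude" of the camera in the world. Camera axes: x right, y down, z forward; pixel columns grow to the right and rows downward; lengths in m; the calibration is good to about 2 mm. A picture is of the moment at which its call begins. camera_model takes no time and is no camera call.
- arm.hand_in(): hands the job in, once; it reports no verdict.
Trained networks look in the newest picture that a camera, given by its name, has taken for a name from the list of things; names that differ only in an ending like _2 or _b are one class to them, and where a whole thing is asked for, a point or a joint stands for the part that bears it (a point fixed in the world has none). Each returns a list of dicts, best first, with "conf" (0 to 1); they miss things now and then, are a little off and sometimes report something else, mostly with a low value. They report only what shows in the picture. A call takes as long as a camera call. They do not tell look-alikes from the thing itself.
- arm.look_for(camera, target): "xy" ([column, row] as shares, 0 to 1, of the picture: columns of its width, rows of its height, amid what is visible of it).
- arm.masks_of(camera, target): "region" (384x512 bool, what is visible of it) and "xy" ([column, row] as shares, 0 to 1, of the picture: columns of its width, rows of its height, amid what is visible of it).
The state is a dict: "time_s": time; "q": joint angles; "joint_vel": joint speeds; "tau": joint torques, N m; "tcp_pos": TCP position; "tool_rot": TCP orientation; "contact_force": force on the tool from outside, world axes, zero at the start; "moment": the same for the moment, N m; "gripper_width": finger opening in m.
Only numpy, scipy, OpenCV 4.12 (cv2) and the standard library are available. Lean on these libraries where they do the work, as an engineer would, in place of code of your own. Each camera call takes 0.05 s, during which the arm holds its last target.

### The job

Gently stand the seedling in the square pot upright inside the raised lip of the little grow-lamp stand. Then roll the thumbwheel on the grey control box with a fingertip until the black pointer on its white scale stands between the two prongs of the fork-shaped marker, and last push the toggle lever on the box all the way over, away from the robot, to switch the lamp on. Do not tip or drop the pot, and leave everything else on the bench where it is.

Things in the scene. Friction and masses are not known exactly. Their poses are not given: they have to be found in the camera images.
- pot_center (a point): centre (30 mm above the underside) of the loose seedling pot to be placed: black plastic, square, 48 mm wide with a 52 mm wide rim band over its top 10 mm, 60 mm tall, about 0.12 kg, with leaves up to 26 mm above the rim that do not obstruct. z is up, x and y are square to its sides. Two round black pots with the same leaves stand near it and are not wanted
- stand (a point): centre of the flat floor of the fixed white grow-lamp stand, 10 mm above the table, where the pot must stand: a square recess 92 mm inside, with a lip 4 mm wide and 5 mm high all round. Its x and y are square to the lip. An upright lamp panel 120 mm tall (to 130 mm above the table) and 130 mm long in x stands on its +y side, its face 74 mm from this point
- console: grey control box fixed to the table, 150 mm (its x) by 190 mm (its y) by 50 mm tall; origin at the centre of its underside; its +x points away from the robot, within 0.3 rad
- wheel_top (a point): top of the black ribbed thumbwheel, 58 mm above the table, at (0, -55, 58) mm in the box's frame; axes as the box's. Diameter 44, width 12, axle along y; it stands 8 mm out of the box's top between two shoulders (9 wide, 52 long, 5 high), too low to pinch. It does not yield downward; a light press of 2 to 6 N is enough to drag it round; its own drag is about 0.6 N at the rim
- wheel (a joint): turn of the thumbwheel, rad, from -3.5 to 3.5; it grows when the wheel's top is rolled away from the robot (the box's +x); no springback
- pointer (a point): centre of the black pointer bar (3 mm wide in x, 18 mm in y) on the white scale, just above the box's top; axes as the box's. It only moves when the wheel turns: 15 mm along the box's +x per radian of wheel, so 0.68 mm per mm of wheel rim. It cannot be pushed
- fork_gap (a point): middle of the gap between the two prongs of the fork-shaped dark steel marker fixed beside the scale; axes as the box's; the gap is 9 mm wide in x. A plain dark steel tab without prongs at the other end of the scale is for something else
- switch (a joint): toggle lever of the box, rad: 0 off (leaning towards the robot), 1.0 fully over (leaning away from the robot, along the box's +x); stays where it is left
- switch_tip (a point): centre of the 26 mm steel ball at the tip of the toggle lever, 45 mm from its pivot; the pivot lies along the box's y at (0, 64, 72) mm in its frame, on a black block 70 by 50 by 25 mm on the box's top. Off, the ball is 111 mm above the table and 22 mm short of the pivot; over, as far beyond it. Needs about 1.5 N
- square_pot: the square seedling pot itself, origin at the centre of its underside
- round_pot_a: round black pot with seedlings, 56 mm in diameter, 60 mm tall, origin under its centre; leave alone
- round_pot_b: a second round pot like it; leave alone
- feed_bottle: white bottle, 60 mm in diameter, 150 mm tall; leave alone
- label_cup: grey plastic cup, 70 mm in diameter, 85 mm tall; leave alone
- trowel: flat hand tool 200 mm long, lying; leave alone
- tape_roll: cardboard tape core, 84 mm in diameter, 24 mm tall; leave alone
- dibber: wooden planting stick 140 mm long, lying; leave alone
Mind the look-alikes: they are no part of the job. Leave any yellow look-alike of the part that bears stand alone.

How it is judged:
On the way, in this order (a step that is already met when the one before it is completed fails the run):
1. the square pot stands upright inside the stand's lip and is let go (z of pot_center in the frame of stand between 0.026 and 0.034 m and horizontal distance between pot_center and stand below 0.033 m and angle between pot_center's own z axis and vertical below 0.08 rad and contact force between the fingers and square_pot below 0.1 N), for 0.2 s.
2. the pointer rests between the fork's prongs, the lever still off (x of pointer in the frame of fork_gap between -0.0032 and 0.0032 m and value of joint switch below 0.3 rad), for 0.3 s.
3. the lever is pushed fully over (value of joint switch above 0.85 rad), for 0.1 s.
At the end, for the whole second after the job is handed in: The square pot stands upright (within 0.08 rad) and at rest on the stand's floor, its centre within 33 mm of the stand's centre; the pointer is within 3.2 mm of the middle of the fork's gap; the lever is over by more than 0.85 rad (z of pot_center in the frame of stand between 0.026 and 0.034 m and horizontal distance between pot_center and stand below 0.033 m and angle between pot_center's own z axis and vertical below 0.08 rad and x of pointer in the frame of fork_gap between -0.0032 and 0.0032 m and value of joint switch above 0.85 rad and linear speed of square_pot below 0.02 m/s); the robot touches nothing.
It fails at once if the pot is tipped by more than 0.6 rad (angle between pot_center's own z axis and vertical above 0.6 rad).
It fails at once if the pot is dropped (falls free at over 0.6 m/s, about 2 cm of fall) (contact force between the fingers and square_pot below 0.1 N and linear speed of square_pot above 0.6 m/s).
It fails at once if another object on the bench is moved by more than 3 cm (distance of any of round_pot_a, round_pot_b, feed_bottle, label_cup, trowel, tape_roll, dibber from where it was at the start of the episode above 0.03 m).
It also fails if it takes over 67 s, if anything falls off the work surface, if the arm or the gripper's body presses on something with over 40 N, if the wrist force passes 120 N, or if a joint passes its speed limit or range.

## Working session

There is one attempt and no reset: what is moved stays moved. The work goes in short steps, Python scripts to look and compute and a tool call to move; the robot and the scene stay as the last step left them, time stands still between calls to the robot, and variables do not carry over. Pictures are saved under pics/ and viewed, and the job is handed in when it is done.

Besides the shell and the picture viewer there is one more tool, called after "Emit:" by a JSON object that holds its "op" and its "data". servo_tool: Moves the arm, as the interface text tells. Its arguments: {"type":"object","properties":{"moves":{"type":"string"},"newtons":{"type":"number"}},"required":["moves"]}

```bash
ls; mkdir -p pics; python3 - <<'E'
from plant import arm
import cv2
print(arm.get_state())
print(arm.tip_reach)
for n in ("side","top"):
    im=arm.camera(n); cv2.imwrite(f"pics/{n}0.png",im[:,:,::-1]); m=arm.camera_model(n); print(n,m)
for t in ["square_pot","pot_center","stand","console","wheel_top","pointer","fork_gap","switch_tip"]:
  for n in ("top","side"):
    r=arm.look_for(n,t)
    print(t,n,[( [round(d["xy"][0]*512,1),round(d["xy"][1]*384,1)],round(d["conf"],2)) for d in r[:4]])
E
```

```text
pics
{'time_s': 0.0, 'q': array([ 1.24381342,  0.33386314,  0.03985466,  1.46628229, -0.01340487,
        1.3433043 , -0.05850959]), 'joint_vel': array([-2.21348157e-05,  1.25462777e-03,  1.70328759e-04,  1.57902025e-03,
       -9.09161718e-04, -1.70962940e-03,  1.47880154e-03]), 'tau': array([-6.13688626e-04, -6.58558202e+01,  1.36512280e+00, -4.05555940e+01,
        1.68590946e-02,  1.29434981e-02,  1.27584701e-05]), 'tcp_pos': array([ 0.14666578, -0.63277503,  0.23844647]), 'tool_rot': array([ 0.553904  , -0.55325803,  0.44040129, -0.43947994]), 'contact_force': array([-0.14181694, -0.48181207, -0.55117821]), 'moment': array([-0.00562713, -0.01985386,  0.04876711]), 'gripper_width': 0.08521036843039548}
0.008
side {'fx': 425.89495665607257, 'fy': 425.89495665607257, 'cx': 256.4370686105212, 'cy': 188.74169428008253, 'origin': array([0.28761274, 0.7782917 , 0.89499229]), 'attitude': array([ 0.06690982, -0.14165824,  0.90916366, -0.38584642])}
top {'fx': 385.07545721929944, 'fy': 385.07545721929944, 'cx': 253.21029578761897, 'cy': 193.39680973630797, 'origin': array([ 0.36642946, -0.02805365,  1.39078247]), 'attitude': array([-0.05161466,  0.70979227, -0.70117009,  0.04348987])}
square_pot top [([187.6, 214.7], 0.61), ([227.7, 165.9], 0.22)]
square_pot side [([262.4, 276.9], 0.71)]
pot_center top [([189.1, 219.1], 0.57)]
pot_center side [([263.4, 277.0], 0.56)]
stand top [([263.3, 245.2], 0.98), ([166.1, 181.2], 0.79)]
stand side [([326.0, 215.7], 0.71), ([193.5, 299.3], 0.68), ([265.7, 234.2], 0.66)]
console top [([296.2, 183.6], 0.6), ([188.6, 214.4], 0.39)]
console side [([260.6, 170.5], 0.98), ([191.6, 298.9], 0.28)]
wheel_top top [([301.1, 184.4], 0.74)]
wheel_top side [([266.1, 169.1], 0.78)]
pointer top []
pointer side [([164.5, 206.7], 0.69)]
fork_gap top []
fork_gap side []
switch_tip top [([228.0, 167.5], 0.32)]
switch_tip side [([264.3, 162.7], 0.51), ([211.6, 218.9], 0.23)]
```

```bash
python3 - <<'E'
import cv2
for n in ("side","top"):
    im=cv2.imread(f"pics/{n}0.png"); cv2.imwrite(f"pics/{n}0b.png",cv2.resize(im,(800,600),interpolation=cv2.INTER_CUBIC))
E
```

```text
(no output)
```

View pics/side0b.png

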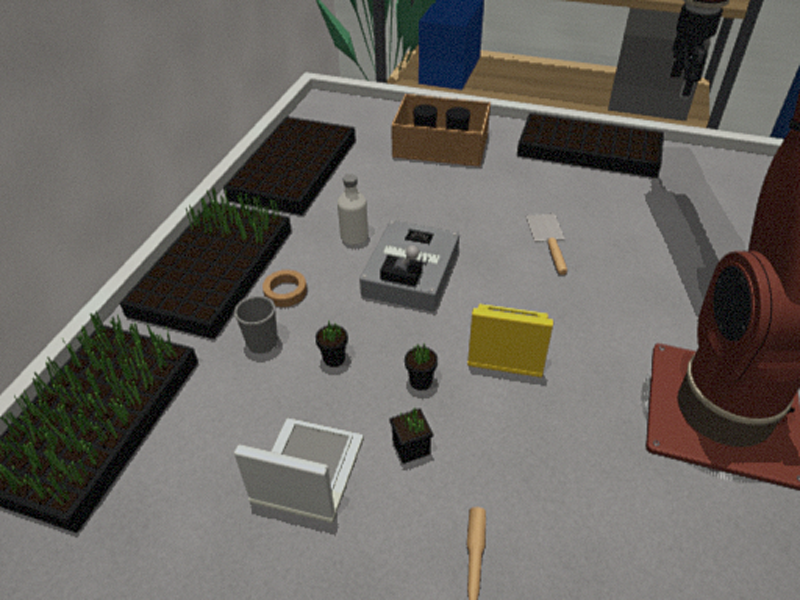

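View pics/top0b.png

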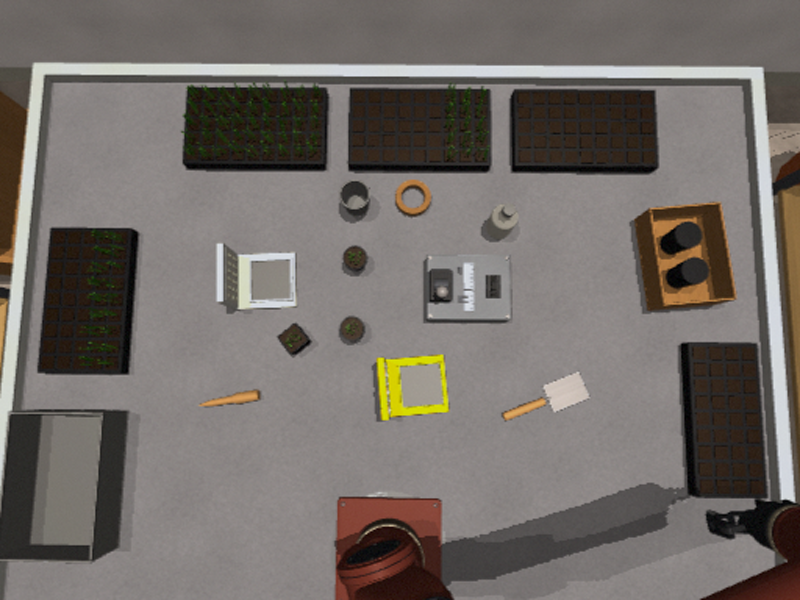

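Top view: white stand at about (268,278)/800, square pot at (294,340), console at (467,288), with the yellow stand to leave alone at (415,387). I'll now rectify the top view at each thing's height.

```bash
cat > h.py <<'E'
import numpy as np, cv2
from plant import arm
from scipy.spatial.transform import Rotation as R
def cam(n):
    m=arm.camera_model(n); q=np.array(m["attitude"]); return m, R.from_quat([q[1],q[2],q[3],q[0]]).as_matrix()
def proj(n,P):
    m,A=cam(n); c=(np.atleast_2d(P)-m["origin"])@A
    return np.c_[c[:,0]/c[:,2]*m["fx"]+m["cx"], c[:,1]/c[:,2]*m["fy"]+m["cy"]]
def back(n,uv,z):
    m,A=cam(n); uv=np.atleast_2d(uv)
    d=np.c_[(uv[:,0]-m["cx"])/m["fx"],(uv[:,1]-m["cy"])/m["fy"],np.ones(len(uv))]@A.T
    return m["origin"]+d*((z-m["origin"][2])/d[:,2])[:,None]
def rect(n,im,cx,cy,z,half,s,name):
    # up=+x, left=+y ; s px per m
    N=int(2*half*s)
    jj,ii=np.meshgrid(np.arange(N),np.arange(N))
    P=np.c_[(cx+half-ii/s).ravel(),(cy+half-jj/s).ravel(),np.full(N*N,z)]
    uv=proj(n,P).astype(np.float32).reshape(N,N,2)
    o=cv2.remap(im,uv[...,0],uv[...,1],cv2.INTER_CUBIC)
    for k in range(0,N,int(0.02*s)):
        cv2.line(o,(k,0),(k,6),(0,0,255),1); cv2.line(o,(0,k),(6,k),(0,0,255),1)
    cv2.imwrite(name,o)
def st():
    s=arm.get_state(); print(round(s["time_s"],2),s["tcp_pos"].round(4),s["tool_rot"].round(3),s["contact_force"].round(2),s["gripper_width"].round(4))
E
python3 - <<'E'
from h import *
# masks
for t in ["square_pot","stand","console"]:
  r=arm.masks_of("top",t) 
  for d in r[:3]:
    g=d["region"]; ys,xs=np.nonzero(g)
    if len(xs)<10: continue
    print(t,round(d["conf"],2),len(xs),cv2.minAreaRect(np.c_[xs,ys].astype(np.float32)))
im=cv2.imread("pics/top0.png"); sd=cv2.imread("pics/side0.png")
print(back("top",[[187.6,214.7]],.06),back("side",[[262.4,276.9]],.03),back("top",[[173,179]],.01),back("top",[[299,184]],.05))
c=back("top",[[299,184]],.05)[0]; s=back("top",[[173,179]],.01)[0]; p=back("top",[[187.6,216]],.06)[0]
rect("top",im,c[0],c[1],.05,.15,2000,"pics/r_con.png"); rect("top",im,s[0],s[1],.015,.1,3000,"pics/r_st.png"); rect("top",im,p[0],p[1],.06,.06,5000,"pics/r_pot.png")
rect("side",sd,c[0],c[1],.05,.15,2000,"pics/rs_con.png")
print(c,s,p)
a=[cv2.resize(cv2.imread(f"pics/{k}.png"),(400,400)) for k in("r_st","r_pot")]
cv2.imwrite("pics/ra.png",np.hstack(a))
E
```

```text
square_pot 0.76 203 ((188.0384521484375, 217.3076629638672), (14.976905822753906, 14.699555397033691), 56.3099365234375)
square_pot 0.33 314 ((264.5, 126.5), (23.0, 23.0), 90.0)
square_pot 0.15 378 ((227.5, 125.49999237060547), (21.213205337524414, 21.213205337524414), 45.0)
stand 0.82 1614 ((263.8958435058594, 246.94830322265625), (39.434017181396484, 43.42127990722656), 85.42607879638672)
stand 0.71 1773 ((164.0, 177.0), (42.0, 50.0), 90.0)
console 0.73 2330 ((300.0, 184.5), (43.0, 54.0), 90.0)
[[0.46938853 0.21501546 0.06      ]] [[0.467298   0.21377388 0.03      ]] [[0.60291569 0.28213993 0.01      ]] [[ 0.58314679 -0.17222581  0.05      ]]
[ 0.58314679 -0.17222581  0.05      ] [0.60291569 0.28213993 0.01      ] [0.46487643 0.21485361 0.06      ]
```

View pics/r_con.png

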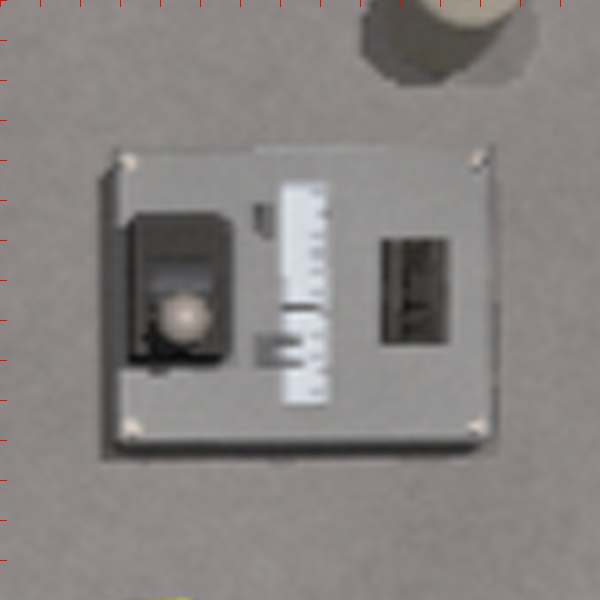

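View pics/rs_con.png

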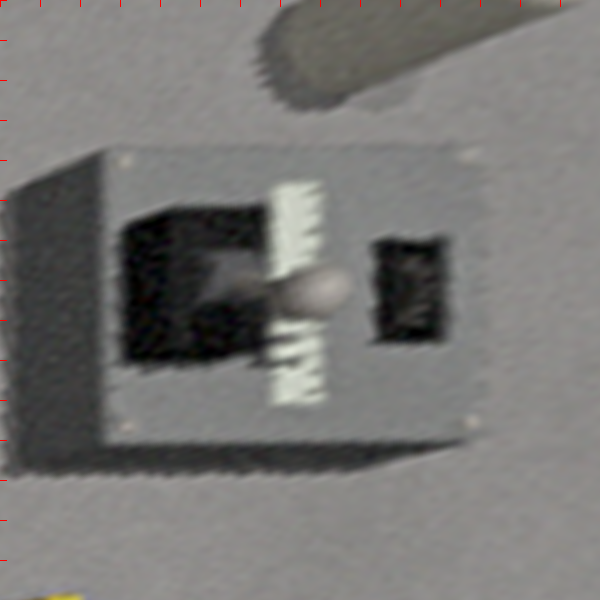

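View pics/ra.png

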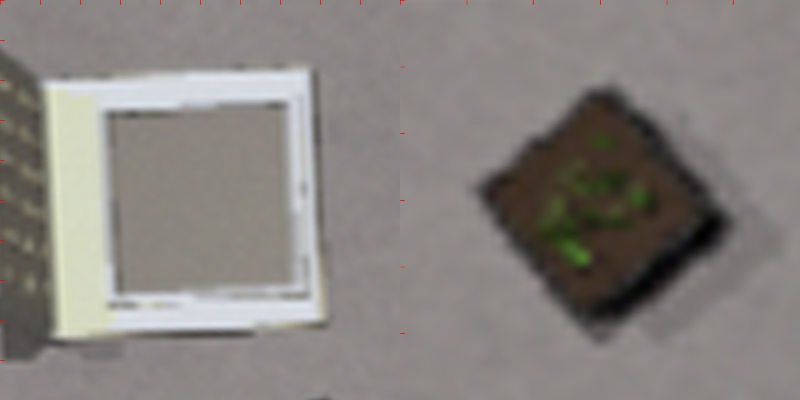

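```bash
python3 - <<'E'
from h import *
s=arm.get_state();q=s["tool_rot"]; print(R.from_quat([q[1],q[2],q[3],q[0]]).as_matrix().round(3))
im=cv2.imread("pics/top0.png")
rect("top",im,.465,.215,.06,.06,6000,"pics/pot2.png")
rect("top",im,.587,-.173,.051,.06,6000,"pics/con2.png")
for n,t in (("top","round_pot_a"),("top","square_pot"),("side","square_pot"),("side","stand")):
  r=arm.masks_of(n,t)
  for d in r[:3]: 
    ys,xs=np.nonzero(d["region"]); 
    if len(xs): print(n,t,round(d["conf"],2),xs.min(),xs.max(),ys.min(),ys.max(),back(n,[[xs.mean(),ys.mean()]],.06 if n=="top" else .035).round(3))
E
st() 2>/dev/null
```

```text
[[ 0.226 -0.     0.974]
 [-0.974  0.     0.226]
 [-0.    -1.    -0.   ]]
top round_pot_a 0.79 218 233 203 217 [[0.487 0.084 0.06 ]]
top square_pot 0.76 180 196 209 225 [[0.461 0.214 0.06 ]]
top square_pot 0.33 253 276 115 138 [[ 0.787 -0.05   0.06 ]]
top square_pot 0.15 217 237 115 138 [[0.789 0.084 0.06 ]]
side square_pot 0.6 249 276 261 295 [[0.464 0.22  0.035]]
side stand 0.9 150 231 268 333 [[0.601 0.325 0.035]]
side stand 0.77 299 352 196 240 [[ 0.361 -0.018  0.035]]
side stand 0.67 338 362 137 175 [[ 0.339 -0.321  0.035]]bash: syntax error near unexpected token `2'
bash: `st() 2>/dev/null'
```

View pics/pot2.png

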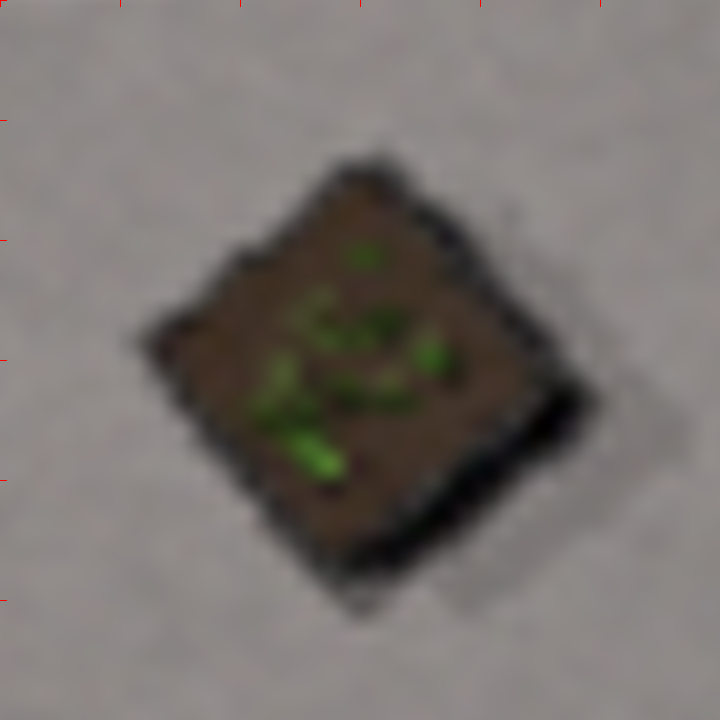

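View pics/con2.png

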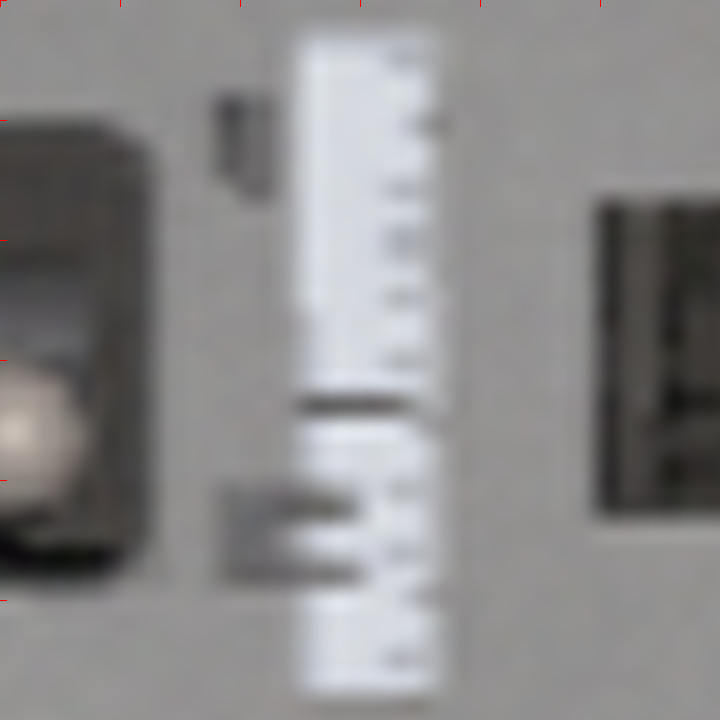

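Scale: the pointer is at row 405 and the fork gap at about row 540 (6 px/mm), so the pointer must go about 22.5 mm toward the robot. The pot is at about (0.464, 0.2155), yaw 40.5°. Moving there.

Emit:
{"op": "servo_tool", "data": {"moves": "0 0 0.6 0.9 0.9 0 85;0 0 1 0.9 1 0 85;0 0 1 0.9 1 0 85;0 0 1 0.9 1 0 85;0 0 1 0.9 1 0 85;0 0 1 0.9 1 0 85;0 0 1 0.9 1 0 85;0 0 1 0.9 1 0 85;0 0 1 0.9 1 0 85;0 0 1 0.9 1 0 85;0 0 1 0.9 1 0 85;0 0 1 0.7 1 0 85", "newtons": 25}}

```text
time_s: 2.75
tcp_pos: [0.4661, -0.274, 0.2394]
tool_rot: [-0.706, 0.706, -0.043, 0.043]
contact_force: [0.4, -0.7, 0.5]
gripper_width: 0.085
```

Emit:
{"op": "servo_tool", "data": {"moves": "0 0 1 0 1 0 85;0 0 1 0 1 0 85;0 0 1 0 1 0 85;0 0 1 0 1 0 85;0 0 1 0 1 0 85;0 0 1 0 1 0 85;0 0 1 0 1 0 85;0 0 1 0 1 0 85;0 0 0 0 1 0 85;0 0 0 0 1 0 85;0 0 0 0 1 -0.5 85;0 0 0 0 1 -0.5 85"}}

```text
time_s: 4.25
tcp_pos: [0.4645, 0.0855, 0.2092]
tool_rot: [-0.662, 0.663, 0.247, -0.246]
contact_force: [0.6, -0.2, 0.1]
gripper_width: 0.0852
```

Emit:
{"op": "servo_tool", "data": {"moves": "0 0 0 0 1 0 85;0 0 0 0 1 -0.5 85;0 0 0 0 1 -0.5 85;0 0 0 0 1 -0.5 85;0 0 0 0 0.33 -0.5 85;0 0 0 0 0 -0.6 85;0 0 0 0 0 0 85"}}

```text
time_s: 5.12
tcp_pos: [0.4638, 0.2129, 0.1299]
tool_rot: [-0.663, 0.663, 0.245, -0.247]
contact_force: [0.1, -0.5, -0.3]
gripper_width: 0.0848
```

```bash
cat > v.py <<'E'
from h import *
import sys
tag=sys.argv[1]; x,y,z,half=map(float,sys.argv[2:6])
st(); s=arm.get_state();q=s["tool_rot"];M=R.from_quat([q[1],q[2],q[3],q[0]]).as_matrix(); print("jaw deg",np.degrees(np.arctan2(M[1,0],M[0,0])).round(1),"down",M[:,1].round(3))
o=[]
for n in ("top","side"):
    im=arm.camera(n)[:,:,::-1].copy(); cv2.imwrite(f"pics/{tag}_{n}_raw.png",im)
    u=proj(n,[[x,y,z]])[0]; d=half*480
    a=int(max(0,u[0]-d)),int(max(0,u[1]-d)); c=im[a[1]:int(u[1]+d),a[0]:int(u[0]+d)]
    o.append(cv2.resize(c,(400,400),interpolation=cv2.INTER_CUBIC)); print(n,a,c.shape)
cv2.imwrite(f"pics/{tag}.png",np.hstack(o))
E
python3 v.py a 0.464 0.2155 0.05 0.12
```

```text
Traceback (most recent call last):
  File "v.py", line 4, in <module>
    st(); s=arm.get_state();q=s["tool_rot"];M=R.from_quat([q[1],q[2],q[3],q[0]]).as_matrix(); print("jaw deg",np.degrees(np.arctan2(M[1,0],M[0,0])).round(1),"down",M[:,1].round(3))
    ~~^^
  File "h.py", line 24, in st
    s=arm.get_state(); print(round(s["time_s"],2),s["tcp_pos"].round(4),s["tool_rot"].round(3),s["contact_force"].round(2),s["gripper_width"].round(4))
                                                                                                                           ^^^^^^^^^^^^^^^^^^^^^^^^
AttributeError: 'float' object has no attribute 'round'
```

```bash
sed -i 's/s\["gripper_width"\].round(4)/round(s["gripper_width"],4)/' h.py
python3 v.py a 0.464 0.2155 0.05 0.12
```

```text
5.12 [0.4638 0.2129 0.1299] [-0.663  0.663  0.245 -0.247] [ 0.15 -0.47 -0.31] 0.0848
jaw deg 40.7 down [-0.003 -0.001 -1.   ]
top (130, 158) (116, 115, 3)
side (205, 215) (115, 116, 3)
```

View pics/a.png

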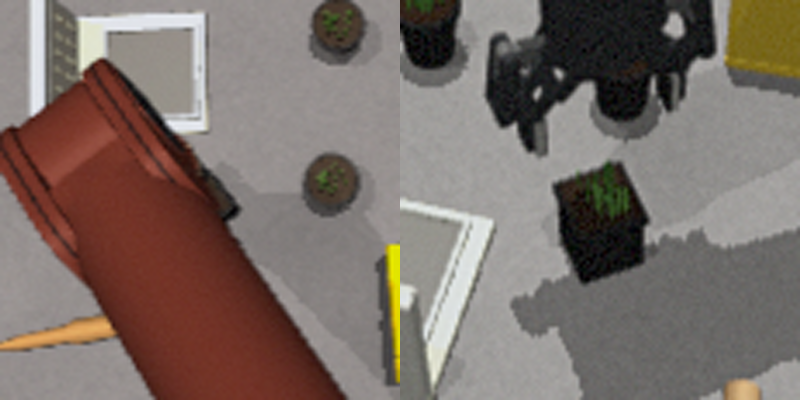

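The gripper is aligned over the pot (side view), so I'm lowering onto it.

Emit:
{"op": "servo_tool", "data": {"moves": "0 0 0 0 0.08 -0.5 85;0 0 0 0 0 -0.5 85;0 0 0 0 0 -0.5 85;0 0 0 0 0 -0.5 85;0 0 0 0 0 -0.5 85;0 0 0 0 0 -0.4 85;0 0 0 0 0 0 85;0 0 0 0 0 0 85"}}

```text
time_s: 6.22
tcp_pos: [0.465, 0.2164, 0.0446]
tool_rot: [0.663, -0.663, -0.246, 0.245]
contact_force: [-0.5, 0.1, 1.0]
gripper_width: 0.0851
```

```bash
python3 v.py b 0.464 0.2155 0.05 0.1
```

```text
6.22 [0.465  0.2164 0.0446] [ 0.663 -0.663 -0.246  0.245] [-0.47  0.08  0.98] 0.0851
jaw deg 40.7 down [ 0.  0. -1.]
top (139, 168) (96, 96, 3)
side (215, 224) (96, 96, 3)
```

View pics/b.png

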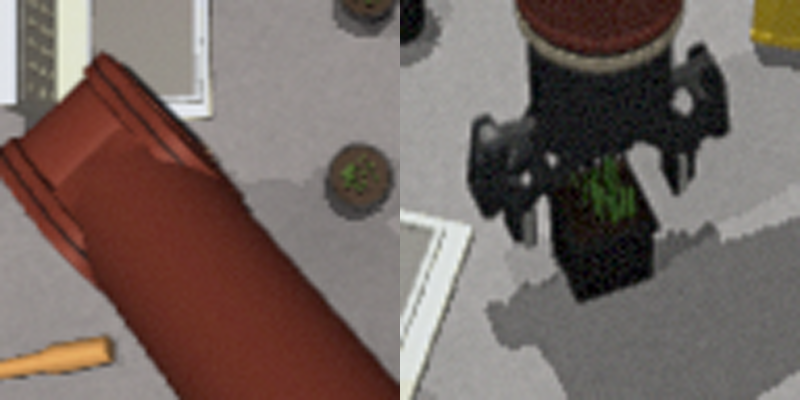

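Emit:
{"op": "servo_tool", "data": {"moves": "0 0 0 0 0 -0.2 75;0 0 0 0 0 0 60;0 0 0 0 0 0 50;0 0 0 0 0 0 40;0 0 0 0 0 0 40;0 0 0 0 0 0 40;0 0 0 0 0 0 40", "newtons": 30}}

```text
time_s: 7.2
tcp_pos: [0.4648, 0.2161, 0.0384]
tool_rot: [-0.663, 0.663, 0.246, -0.246]
contact_force: [-1.6, 0.3, 3.1]
gripper_width: 0.0512
```

Emit:
{"op": "servo_tool", "data": {"moves": "0 0 0 0 0 0.3 40;0 0 0 0 0 0.3 40;0 0 0 0 0 0.4 40;0 0 0 0 0 0 40"}}

```text
time_s: 7.7
tcp_pos: [0.4656, 0.2164, 0.0696]
tool_rot: [-0.663, 0.663, 0.246, -0.245]
contact_force: [-0.3, 0.2, -1.9]
gripper_width: 0.0514
```

```bash
python3 v.py c 0.464 0.2155 0.05 0.1
```

```text
7.7 [0.4656 0.2164 0.0696] [-0.663  0.663  0.246 -0.245] [-0.26  0.16 -1.91] 0.0514
jaw deg 40.6 down [ 0.002  0.    -1.   ]
top (139, 168) (96, 96, 3)
side (215, 224) (96, 96, 3)
```

View pics/c.png

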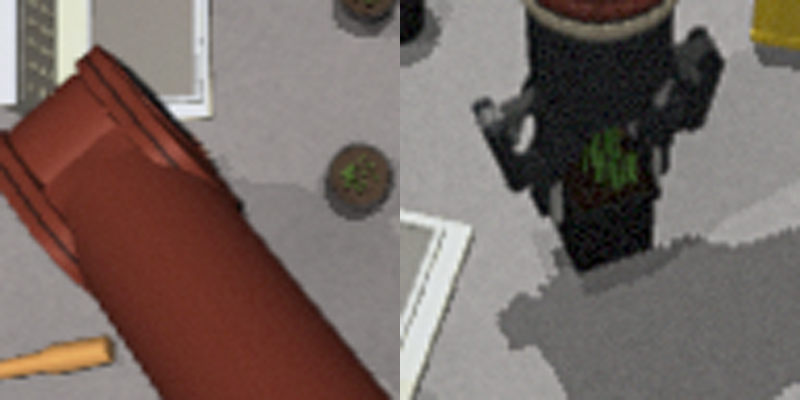

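Pot lifted upright (width 51 mm). Carrying it to the stand.

Emit:
{"op": "servo_tool", "data": {"moves": "0 0 -0.3 0.2 0.1 0.6 40;0 0 -0.7 0.5 0.2 0 40;0 0 -0.8 0.6 0.25 0 40;0 0 -0.9 0.6 0.3 0 40;0 0 -0.9 0.6 0.3 0 40;0 0 -0.9 0.6 0.3 0 40;0 0 -0.7 0.6 0.25 0 40;0 0 -0.6 0.5 0.2 0 40;0 0 -0.4 0.3 0.2 0 40;0 0 -0.1 0.1 0 0 40;0 0 0 0 0 0 40;0 0 0 0 0 0 40"}}

```text
time_s: 9.3
tcp_pos: [0.6026, 0.2789, 0.0865]
tool_rot: [-0.707, 0.707, 0.018, -0.018]
contact_force: [-0.8, 0.2, -1.9]
gripper_width: 0.0515
```

```bash
python3 v.py d 0.603 0.281 0.03 0.14
```

```text
9.3 [0.6026 0.2789 0.0865] [-0.707  0.707  0.018 -0.018] [-0.76  0.16 -1.86] 0.0515
jaw deg 2.9 down [-0. -0. -1.]
top (104, 110) (135, 135, 3)
side (132, 217) (135, 134, 3)
```

View pics/d.png

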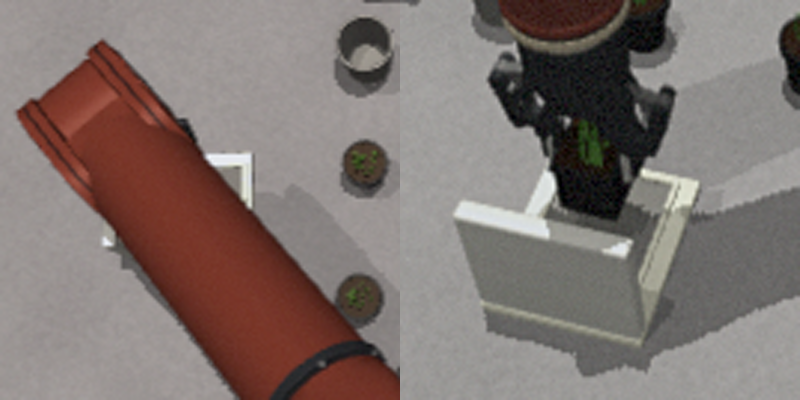

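```bash
python3 - <<'E'
from h import *
o=[]
c,s=np.cos(.05),np.sin(.05)
for n in("top","side"):
    im=cv2.imread(f"pics/{n}0.png"); im=cv2.resize(im,None,fx=4,fy=4,interpolation=cv2.INTER_CUBIC)
    for z,h,col in((.010,.046,(0,0,255)),(.015,.050,(255,0,0))):
        L=np.array([[-h,-h],[h,-h],[h,h],[-h,h]])@np.array([[c,s],[-s,c]])+[.603,.281]
        cv2.polylines(im,[np.int32(proj(n,np.c_[L,np.full(4,z)])*4+2)],True,col,1)
    u=proj(n,[[.603,.281,.01]])[0]*4; a=np.int32(u-200)
    o.append(im[a[1]:a[1]+400,a[0]:a[0]+400])
cv2.imwrite("pics/ov.png",np.hstack(o))
E
```

```text
(no output)
```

View pics/ov.png

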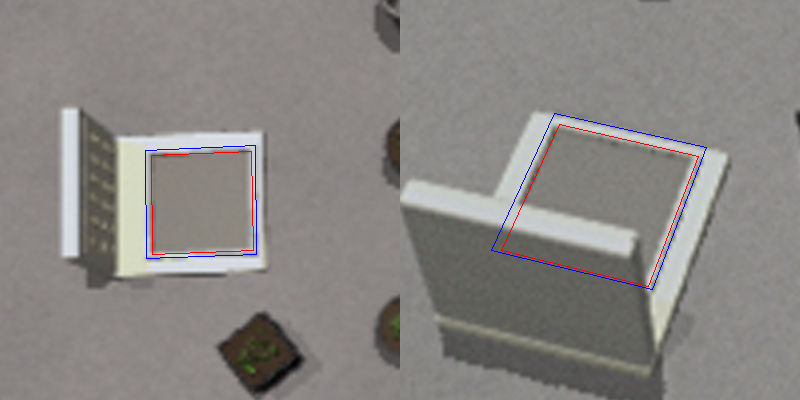

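Overlay matches the recess in both views. Lowering.

Emit:
{"op": "servo_tool", "data": {"moves": "0 0 0 0 0 -0.3 40;0 0 0 0 0 -0.3 40;0 0 0 0 0 -0.3 40;0 0 0 0 0 -0.2 40;0 0 0 0 0 -0.1 40;0 0 0 0 0 -0.05 40;0 0 0 0 0 0 40;0 0 0 0 0 0 40"}}

```text
time_s: 10.4
tcp_pos: [0.6029, 0.2792, 0.0491]
tool_rot: [0.707, -0.707, -0.018, 0.017]
contact_force: [-0.3, -0.5, -1.7]
gripper_width: 0.0514
```

Emit:
{"op": "servo_tool", "data": {"moves": "0 0 0 0 0 -0.05 40;0 0 0 0 0 0 40;0 0 0 0 0 0 40"}}

```text
time_s: 10.78
tcp_pos: [0.6031, 0.2793, 0.0485]
tool_rot: [0.707, -0.707, -0.018, 0.017]
contact_force: [-2.6, -1.4, 6.2]
gripper_width: 0.0513
```

Touchdown (force up by about 8 N). Releasing and retreating straight up.

Emit:
{"op": "servo_tool", "data": {"moves": "0 0 0 0 0 0 56;0 0 0 0 0 0 62;0 0 0 0 0 0 68;0 0 0 0 0 0 74;0 0 0 0 0 0 74;0 0 0 0 0 0.3 74;0 0 0 0 0 0.5 74;0 0 0 0 0 0.7 74;0 0 0 0 0 1 74;0 0 0 0 0 1 74;0 0 0 0 0 1 74;0 0 0 0 0 0.5 74"}}

```text
time_s: 12.28
tcp_pos: [0.6034, 0.2798, 0.2006]
tool_rot: [0.707, -0.706, -0.019, 0.016]
contact_force: [-0.1, -0.8, -0.5]
gripper_width: 0.0738
```

```bash
python3 v.py e 0.603 0.281 0.03 0.14
```

```text
12.28 [0.6034 0.2798 0.2006] [ 0.707 -0.706 -0.019  0.016] [-0.1  -0.76 -0.5 ] 0.0738
jaw deg 2.9 down [ 0.003  0.001 -1.   ]
top (104, 110) (135, 135, 3)
side (132, 217) (135, 134, 3)
```

View pics/e.png

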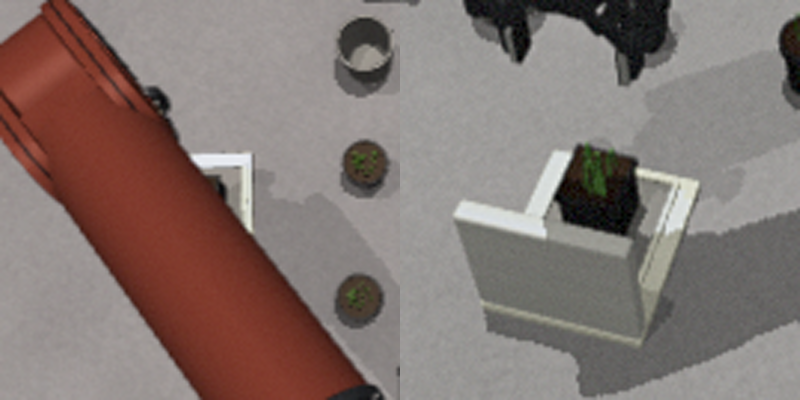

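The pot stands in the recess, released. Next the wheel: I'm turning the jaws along y so the 22 mm pad width runs along x, and closing the fingers.

Emit:
{"op": "servo_tool", "data": {"moves": "0 0 -0.5 0 -0.5 0 74;0 0 -1 0 -1 0 60;0 0 -1 0 -1 0 40;0 0 -1 0 -1 0 20;0 0 -1 0 -1 0 0;0 0 -1 0 -1 0 0;0 0 -1 0 -1 0 0;0 0 -1 0 -1 0 0;0 0 -1 0 -1 0 0;0 0 -1 0 -1 0 0;0 0 -1 0 -1 0 0;0 0 -1 0 -1 0 0"}}

```text
time_s: 13.88
tcp_pos: [0.6015, -0.0682, 0.1958]
tool_rot: [-0.591, 0.592, -0.389, 0.387]
contact_force: [0.5, -0.8, 0.3]
gripper_width: -0.0001
```

Emit:
{"op": "servo_tool", "data": {"moves": "0 0 -1 0 -1 0 0;0 0 -1 0 -1 0 0;0 0 -1 0 -1 0 0;0 0 -1 0 -1 0 0;0 0 0 0 -1 0 0;0 0 0 0 -0.5 -0.5 0;0 0 0 0 0 -0.8 0;0 0 0 0 0 -0.8 0;0 0 0 0 0 -0.8 0;0 0 0 0 0 0 0;0 0 0 0 0 0 0"}}

```text
time_s: 15.25
tcp_pos: [0.6027, -0.2308, 0.1104]
tool_rot: [0.499, -0.499, 0.501, -0.501]
contact_force: [0.5, -0.3, 0.1]
gripper_width: 0.0001
```

```bash
python3 v.py f 0.587 -0.19 0.06 0.16
```

```text
15.25 [ 0.6027 -0.2308  0.1104] [ 0.499 -0.499  0.501 -0.501] [ 0.48 -0.35  0.13] 0.0001
jaw deg -90.2 down [-0.  0. -1.]
top (227, 105) (154, 154, 3)
side (187, 79) (153, 154, 3)
```

View pics/f.png

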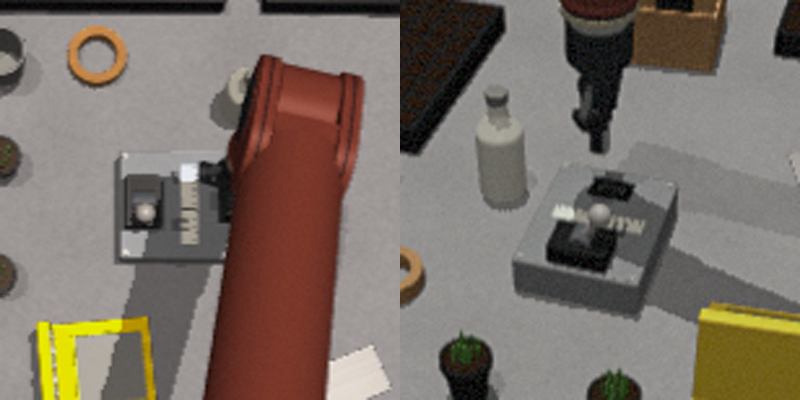

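Emit:
{"op": "servo_tool", "data": {"moves": "0 0 0 -0.2 0.08 -0.5 0;0 0 0 0 0 -0.5 0;0 0 0 0 0 -0.4 0;0 0 0 0 0 0 0;0 0 0 0 0 0 0"}}

```text
time_s: 15.98
tcp_pos: [0.5969, -0.2285, 0.0683]
tool_rot: [0.499, -0.499, 0.501, -0.501]
contact_force: [-0.3, -0.1, -0.1]
gripper_width: 0.0001
```

Emit:
{"op": "servo_tool", "data": {"moves": "0 0 0 0 0 -0.06 0;0 0 0 0 0 0 0"}}

```text
time_s: 16.23
tcp_pos: [0.5967, -0.2285, 0.0665]
tool_rot: [0.499, -0.499, 0.501, -0.501]
contact_force: [0.2, -0.7, -0.6]
gripper_width: 0.0001
```

Emit:
{"op": "servo_tool", "data": {"moves": "0 0 0 0 0 -0.03 0;0 0 0 0 0 0 0"}}

```text
time_s: 16.48
tcp_pos: [0.597, -0.2285, 0.0659]
tool_rot: [-0.499, 0.499, -0.5, 0.501]
contact_force: [-0.8, -0.3, 2.1]
gripper_width: -0.0001
```

Emit:
{"op": "servo_tool", "data": {"moves": "0 0 0 0 0 -0.02 0;0 0 0 0 0 0 0"}}

```text
time_s: 16.73
tcp_pos: [0.5974, -0.2285, 0.0657]
tool_rot: [-0.5, 0.499, -0.5, 0.501]
contact_force: [1.1, 1.1, 4.9]
gripper_width: 0.0004
```

About 4 N on the wheel. Dragging toward the robot by 18 mm.

Emit:
{"op": "servo_tool", "data": {"moves": "0 0 0 -0.1 0 0 0;0 0 0 -0.1 0 0 0;0 0 0 -0.1 0 0 0;0 0 0 -0.1 0 0 0;0 0 0 -0.1 0 0 0;0 0 0 -0.1 0 0 0;0 0 0 0 0 0 0"}}

```text
time_s: 17.6
tcp_pos: [0.579, -0.2286, 0.0658]
tool_rot: [-0.5, 0.499, -0.5, 0.501]
contact_force: [-0.9, 0.7, 7.4]
gripper_width: -0.0001
```

```bash
cat > p.py <<'E'
from h import *
import sys
st()
im=arm.camera("top")[:,:,::-1].copy()
rect("top",im,.587,-.173,.051,.06,6000,f"pics/{sys.argv[1]}.png")
E
python3 p.py p1
```

```text
17.6 [ 0.579  -0.2286  0.0658] [-0.5    0.499 -0.5    0.501] [-0.88  0.74  7.37] -0.0001
```

View pics/p1.png

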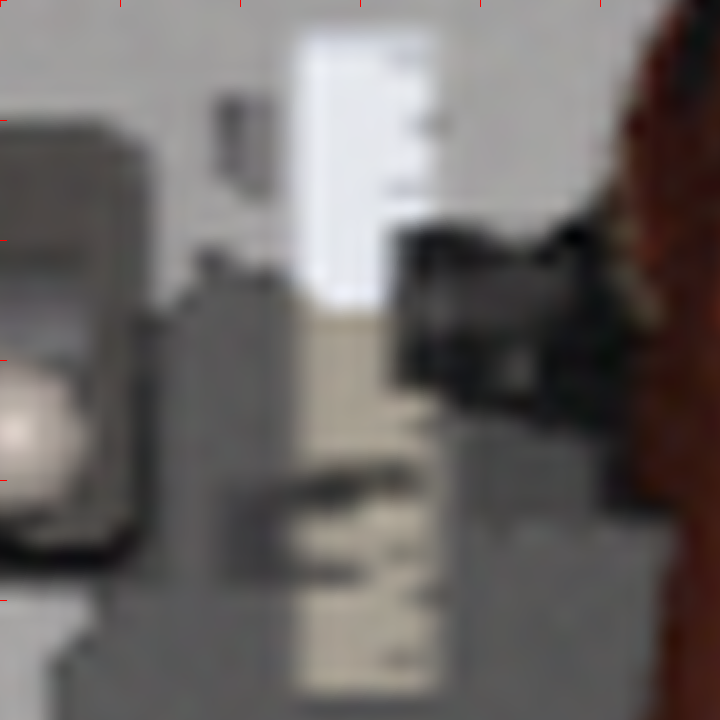

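The pointer moved from row 405 to about 478, as the ratio predicts. About 62 px (10.3 mm) remain, which is 15 mm of rim. Second stroke.

Emit:
{"op": "servo_tool", "data": {"moves": "0 0 0 0 0 0.3 0;0 0 0 0 0 0.2 0;0 0 0 0.5 0 0 0;0 0 0 0.05 0 0 0;0 0 0 0 0 -0.2 0;0 0 0 0 0 -0.2 0;0 0 0 0 0 0 0;0 0 0 0 0 -0.05 0;0 0 0 0 0 -0.03 0;0 0 0 0 0 0 0;0 0 0 0 0 0 0"}}

```text
time_s: 19.02
tcp_pos: [0.5955, -0.2286, 0.0659]
tool_rot: [-0.499, 0.499, -0.5, 0.501]
contact_force: [-0.1, 1.4, 3.3]
gripper_width: 0.0
```

Emit:
{"op": "servo_tool", "data": {"moves": "0 0 0 -0.1 0 -0.01 0;0 0 0 -0.1 0 0 0;0 0 0 -0.1 0 0 0;0 0 0 -0.1 0 0 0;0 0 0 -0.1 0 0 0;0 0 0 0 0 0 0;0 0 0 0 0 0 0"}}

```text
time_s: 19.9
tcp_pos: [0.5803, -0.2286, 0.0659]
tool_rot: [-0.499, 0.499, -0.5, 0.501]
contact_force: [-0.3, 0.2, 6.7]
gripper_width: 0.0003
```

```bash
python3 p.py p2
```

```text
19.9 [ 0.5803 -0.2286  0.0659] [-0.499  0.499 -0.5    0.501] [-0.3   0.17  6.74] 0.0003
```

View pics/p2.png

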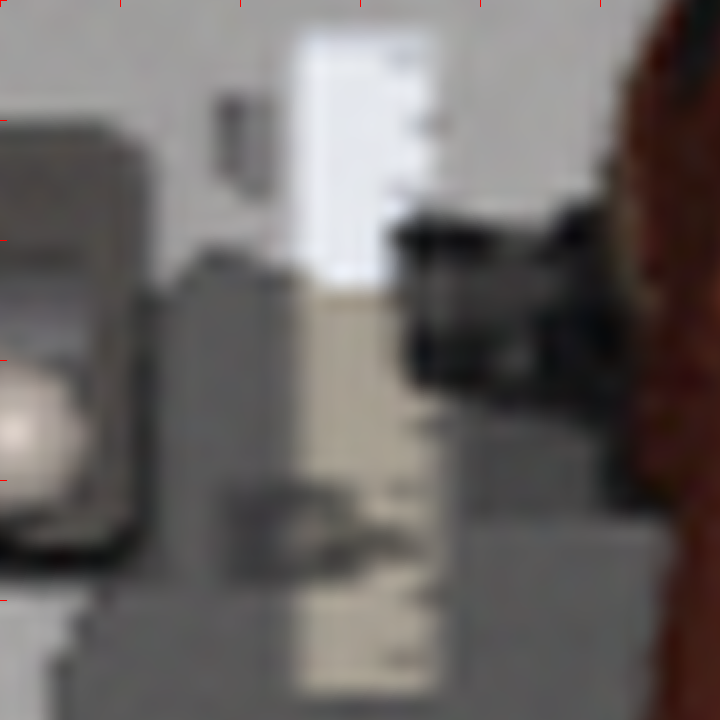

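The pointer now sits at about row 541, between the prongs at 503 and 576. I'm lifting off, then checking it out of the shadow while heading to the lever.

Emit:
{"op": "servo_tool", "data": {"moves": "0 0 0 0 0 0.3 0;0 0 0 0 0 0.7 0;0 0 0 0 0 1 0;0 0 0 0 0 1 0;0 0 0 -0.6 0.6 1 0;0 0 0 -0.6 0.9 0 0;0 0 0 -0.6 0.9 0 0;0 0 0 -0.5 0.9 0 0;0 0 0 0 0.7 0 0;0 0 0 0 0 0 0;0 0 0 0 0 0 0"}}

```text
time_s: 21.32
tcp_pos: [0.5112, -0.1095, 0.1854]
tool_rot: [-0.499, 0.499, -0.501, 0.501]
contact_force: [-1.5, -0.5, 0.2]
gripper_width: 0.0001
```

```bash
python3 p.py p3; python3 v.py g 0.587 -0.15 0.06 0.14; python3 - <<'E'
import cv2,numpy as np
for f in("con2","p3"):
    im=cv2.imread(f"pics/{f}.png").astype(float).mean(2)
    for c0,c1 in((310,345),(365,400)): print(f,c0,im[380:640:6,c0:c1].mean(1).astype(int).tolist())
E
```

```text
21.32 [ 0.5112 -0.1095  0.1854] [-0.499  0.499 -0.501  0.501] [-1.54 -0.5   0.24] 0.0001
21.38 [ 0.5112 -0.1097  0.1853] [ 0.499 -0.499  0.501 -0.501] [ 0.04 -0.9   1.44] 0.0003
jaw deg -90.2 down [-0. -0. -1.]
top (225, 115) (134, 135, 3)
side (193, 96) (135, 134, 3)
con2 310 [214, 195, 160, 122, 99, 107, 140, 181, 212, 222, 219, 212, 211, 213, 213, 205, 191, 176, 158, 138, 119, 108, 110, 132, 165, 196, 213, 211, 198, 180, 160, 138, 124, 127, 149, 179, 206, 220, 219, 214, 211, 212, 212, 212]
con2 365 [219, 203, 167, 130, 109, 119, 153, 193, 221, 229, 224, 218, 217, 218, 218, 215, 210, 204, 200, 201, 205, 211, 216, 218, 219, 217, 214, 208, 203, 200, 199, 201, 204, 207, 210, 213, 215, 217, 218, 218, 218, 219, 218, 217]
p3 310 [83, 81, 80, 80, 78, 77, 75, 74, 73, 72, 72, 73, 73, 73, 72, 72, 72, 72, 71, 71, 70, 69, 69, 70, 71, 72, 72, 72, 71, 70, 70, 71, 71, 72, 72, 72, 72, 73, 72, 72, 72, 72, 71, 71]
p3 365 [83, 81, 80, 80, 79, 77, 76, 75, 74, 74, 74, 74, 73, 72, 72, 71, 71, 72, 72, 73, 73, 73, 73, 73, 72, 72, 71, 71, 71, 71, 72, 73, 73, 73, 73, 72, 72, 71, 70, 70, 70, 71, 71, 72]
```

View pics/p3.png

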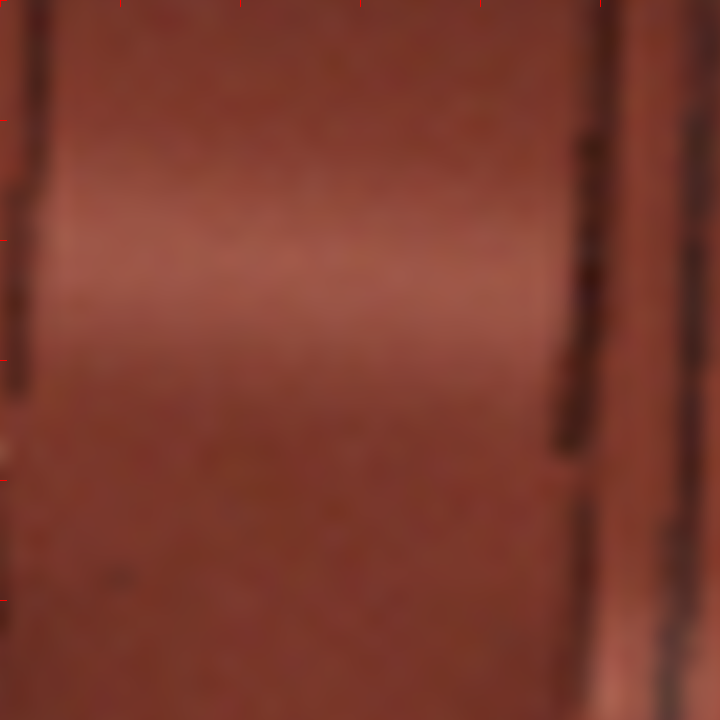

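View pics/g.png

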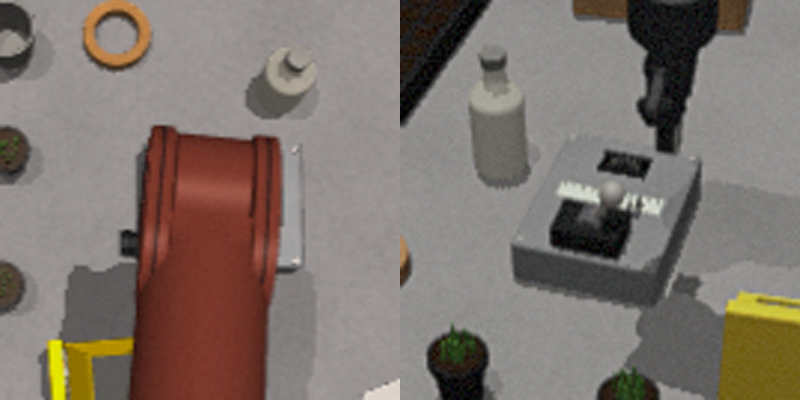

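The arm hides the scale from above. I'm stepping aside for a clear view before using the lever.

Emit:
{"op": "servo_tool", "data": {"moves": "0 0 0 0 0.8 0 0;0 0 0 0 1 0 0;0 0 0 0 1 0 0;0 0 0 0 1 0 0;0 0 0 0 1 0 0;0 0 0 0 0.8 0 0;0 0 0 0 0 0 0"}}

```text
time_s: 22.35
tcp_pos: [0.5113, 0.061, 0.1853]
tool_rot: [0.5, -0.5, 0.5, -0.5]
contact_force: [0.7, -0.8, 0.2]
gripper_width: -0.0
```

```bash
python3 p.py p4; python3 - <<'E'
import cv2,numpy as np
for f in("con2","p4"):
    im=cv2.imread(f"pics/{f}.png").astype(float).mean(2)
    for c0,c1 in((310,345),(370,400)): print(f,c0,im[470:610:4,c0:c1].mean(1).astype(int).tolist())
E
```

```text
22.35 [0.5113 0.061  0.1853] [ 0.5 -0.5  0.5 -0.5] [ 0.73 -0.77  0.22] -0.0
con2 310 [205, 196, 186, 176, 164, 152, 138, 125, 115, 108, 108, 115, 132, 153, 176, 196, 210, 214, 211, 204, 193, 180, 167, 152, 138, 127, 123, 127, 140, 159, 179, 198, 213, 220, 220]
con2 370 [215, 212, 208, 204, 201, 200, 201, 205, 209, 214, 218, 220, 221, 221, 220, 218, 215, 211, 207, 203, 200, 199, 199, 200, 203, 206, 209, 211, 212, 213, 214, 214, 216, 217, 217]
p4 310 [218, 209, 199, 189, 177, 163, 147, 133, 121, 111, 106, 105, 111, 123, 135, 146, 152, 151, 145, 137, 129, 124, 121, 119, 118, 121, 129, 142, 159, 177, 194, 211, 224, 231, 231]
p4 370 [226, 223, 220, 216, 214, 213, 214, 220, 225, 229, 229, 221, 209, 195, 180, 167, 157, 151, 149, 151, 156, 164, 174, 185, 197, 209, 219, 227, 230, 230, 228, 227, 227, 228, 228]
```

View pics/p4.png

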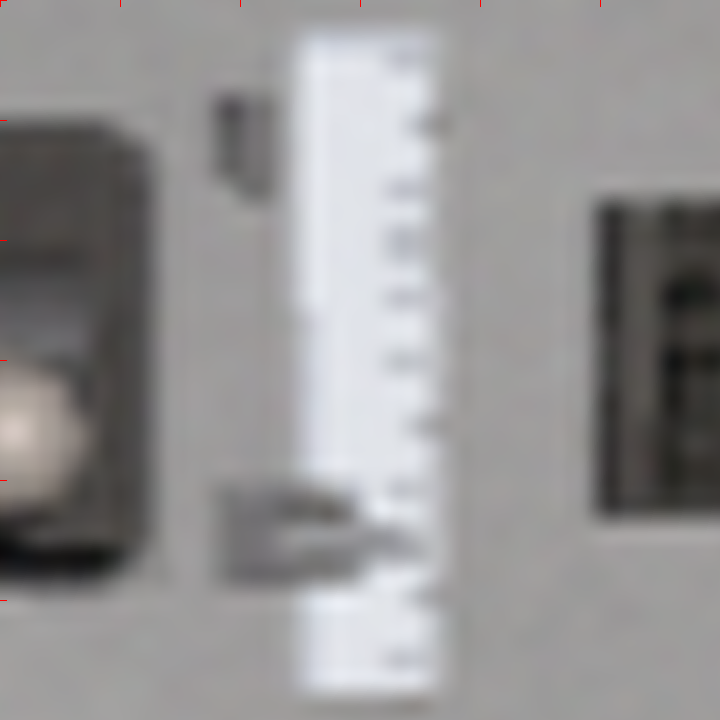

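The pointer's centre reads row 542 against a gap middle of about 541 to 546, within 1 mm (the tolerance is 3.2 mm). Wheel travel agrees: 33.6 mm × 0.68 = 22.9 mm. Next, the lever.

Emit:
{"op": "servo_tool", "data": {"moves": "0 0 0 0 -0.8 0 0;0 0 0 0 -1 0 0;0 0 0 0 -1 0 0;0 0 0 0 -1 0 0;0 0 0 0 -1 -0.3 0;0 0 0 0 -0.9 -0.7 0;0 0 0 0 0 -0.8 0;0 0 0 0 0 -0.7 0;0 0 0 0 0 0 0;0 0 0 0 0 0 0"}}

```text
time_s: 23.65
tcp_pos: [0.5116, -0.1123, 0.1111]
tool_rot: [-0.499, 0.499, -0.501, 0.501]
contact_force: [0.3, 1.0, 0.4]
gripper_width: -0.0001
```

```bash
python3 v.py k 0.57 -0.12 0.08 0.1
```

```text
23.65 [ 0.5116 -0.1123  0.1111] [-0.499  0.499 -0.501  0.501] [0.29 1.   0.42] -0.0001
jaw deg -90.2 down [ 0.001 -0.    -1.   ]
top (236, 138) (96, 96, 3)
side (215, 118) (96, 96, 3)
```

View pics/k.png

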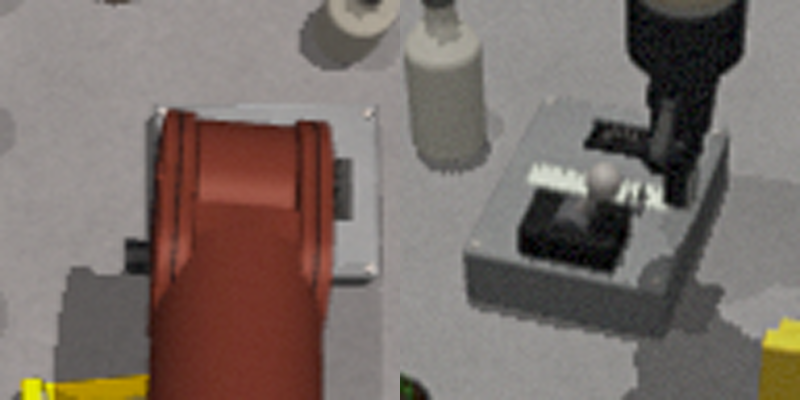

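Emit:
{"op": "servo_tool", "data": {"moves": "0 0 0 0.4 0 0 0;0 0 0 0.3 0 0 0;0 0 0 0.3 0 0 0;0 0 0 0.3 0 0 0;0 0 0 0.3 0 0 0;0 0 0 0.3 0 0 0;0 0 0 0.3 0 0 0;0 0 0 0.1 0 0 0;0 0 0 0 0 0 0"}}

```text
time_s: 24.88
tcp_pos: [0.5806, -0.1115, 0.1102]
tool_rot: [-0.499, 0.499, -0.501, 0.501]
contact_force: [-0.1, 0.7, 0.1]
gripper_width: -0.0001
```

```bash
python3 v.py l 0.57 -0.12 0.08 0.1
```

```text
24.88 [ 0.5806 -0.1115  0.1102] [-0.499  0.499 -0.501  0.501] [-0.07  0.68  0.11] -0.0001
jaw deg -90.2 down [ 0.  0. -1.]
top (236, 138) (96, 96, 3)
side (215, 118) (96, 96, 3)
```

View pics/l.png

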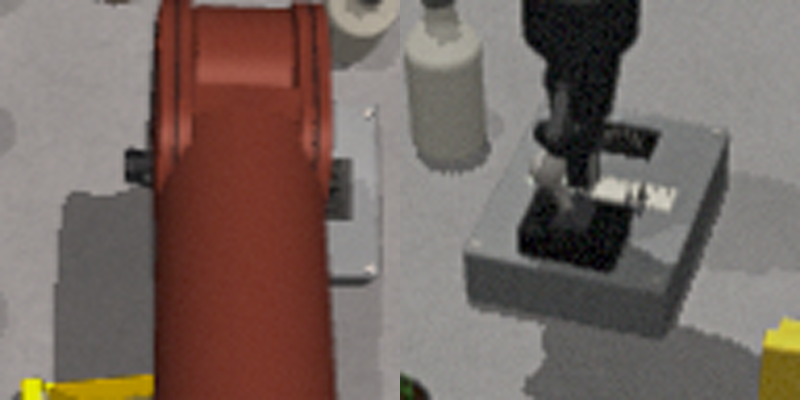

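Emit:
{"op": "servo_tool", "data": {"moves": "0 0 0 0.1 0 0 0;0 0 0 0.1 0 0 0;0 0 0 0 0 0 0"}}

```text
time_s: 25.35
tcp_pos: [0.5843, -0.1116, 0.1099]
tool_rot: [0.498, -0.5, 0.502, -0.5]
contact_force: [-10.6, 0.0, 5.2]
gripper_width: -0.0002
```

Hit the stop at 10.6 N, so the lever is fully over. Backing off and clearing the view.

Emit:
{"op": "servo_tool", "data": {"moves": "0 0 0 -0.4 0 0 0;0 0 0 -0.8 0 0 0;0 0 0 -1 0 0 0;0 0 0 0 0 1 0;0 0 0 0 0 1 0;0 0 0 0 0 1 0;0 0 0 0 0.8 0 0;0 0 0 0 1 0 0;0 0 0 0 1 0 0;0 0 0 0 1 0 0;0 0 0 0 1 0 0;0 0 0 0 0 0 0"}}

```text
time_s: 26.85
tcp_pos: [0.5202, 0.0352, 0.2007]
tool_rot: [0.501, -0.5, 0.499, -0.5]
contact_force: [0.2, -0.2, 0.5]
gripper_width: -0.0001
```

```bash
python3 p.py p5; python3 v.py m 0.57 -0.12 0.08 0.1; cp pics/m_top_raw.png pics/top1.png; python3 - <<'E'
import cv2
a=cv2.imread("pics/m_side_raw.png"); cv2.imwrite("pics/m_side.png",cv2.resize(a,(800,600)))
b=cv2.imread("pics/p5.png"); c=cv2.imread("pics/m.png"); import numpy as np
cv2.imwrite("pics/n.png",np.hstack([cv2.resize(b,(400,400)),c[:,400:]]))
E
```

```text
26.85 [0.5202 0.0352 0.2007] [ 0.501 -0.5    0.499 -0.5  ] [ 0.17 -0.17  0.5 ] -0.0001
26.9 [0.5202 0.0333 0.2006] [-0.5  0.5 -0.5  0.5] [-0.15 -0.06  0.13] -0.0
jaw deg -90.0 down [ 0.001 -0.    -1.   ]
top (236, 138) (96, 96, 3)
side (215, 118) (96, 96, 3)
```

View pics/n.png

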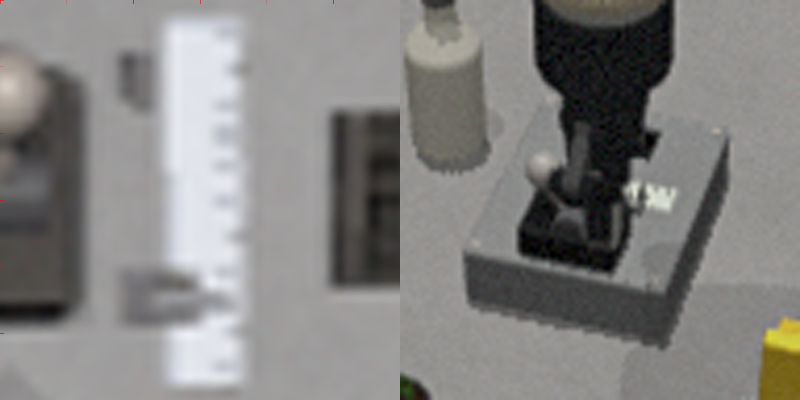

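View pics/m_side.png

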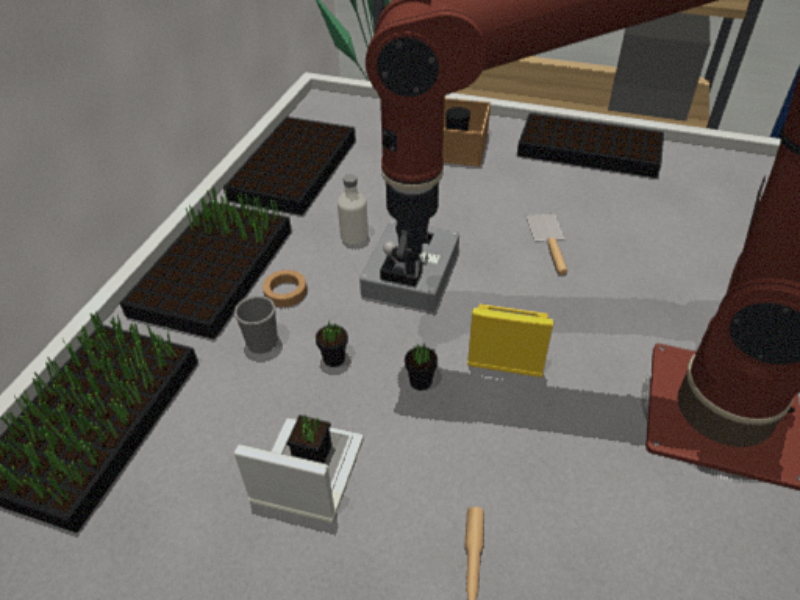

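The ball, corrected for height, is at x ≈ 0.609, 22 mm beyond the pivot, so the lever is fully over. The pot is upright, the other items look unmoved, and the arm is clear of everything. Handing in.

```bash
python3 -c "
from plant import arm
print(arm.hand_in())"
```

```text
the job is handed in; nothing more can be done
None
```

All three steps are done in order, and I handed the job in at about 27 s of the 67 s allowed. The hand-in gives no verdict, so what follows rests on my own checks.

- **Pot:** I set it on the stand's floor at about (0.603, 0.279), with a force rise at touchdown, and let it go. The last side picture shows it upright inside the lip. My estimate of the stand's centre, (0.603, 0.281), matched the recess outline in both cameras. The pot's final position comes from where the gripper released it and that picture; I did not measure it again.
- **Wheel:** Two light strokes (up to about 7 N, slightly over the suggested 2 to 6 N) rolled the wheel toward the robot. The pointer ended within about 1 mm of the middle of the fork's gap; the limit is 3.2 mm. Wheel travel gives the same figure (33.6 mm × 0.68 = 22.9 mm). The picture is coarse there, about 3.5 mm per pixel. A brightness reading between the prongs suggested the pointer may sit slightly nearer the robot-side prong. I put that down to pixel blur.
- **Lever:** I pushed it to its stop, where the force rose to about 10 N. The ball measures about 22 mm beyond the pivot, which is fully over.
- **Everything else:** The other items look unmoved in the last side picture, and the arm was backed off, touching nothing.

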